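Index a board under the pointer, then draw the centre punch and hold it ready

ROBOT

A 6-joint arm with a two-finger parallel gripper is mounted at the origin on a cart in front of the work surface, level with it; the furniture and walls round the work are solid. World frame = base frame: x ahead of the robot, y to its left, z up, the work surface at z = 0. Lengths are in m, angles in rad, forces in N, time in s.
With the tool pointing down it reaches from about 0.3 to 0.875 m from the base axis. Payload 4.2 kg.
Tool frame: the origin (TCP) lies midway between the tips of the shut fingers; the grasp point (between the pads) lies 19 mm behind it; z points along the fingers, y is the line along which they close (so a half turn about z gives the same grasp; the last joint's range is limited). The gripper opens to 85 mm and grips with 20 to 120 N. Pads are 22 mm wide; open, the fingers measure 114 mm over their backs; the gripper's body (76 mm by 85 mm) begins 54 mm behind the grasp point. The pads swing forward as they close: fully open they stand 13 mm farther back than shut.
Start: joints at [1.283, 0.32, 1.565, -0, 1.257, -0.02], TCP at [0.152, 0.555, 0.21] pointing down, gripper open.
Joint ranges: [-3.11, 3.11], [-0.84, 2.01], [0.21, 2.61], [-1.34, 4.49], [0.05, 2.63], [-2.56, 2.56]. Speed limits (rad/s): [2.57, 2.57, 3.14, 3.14, 3.14, 3.14].

INTERFACE

Orientations are given as [roll, pitch, yaw] about the fixed x, y, z axes, in that order (R = Rz(yaw) Ry(pitch) Rx(roll)).
In Python, from cell import env gives the robot as it stands. The module is installed in compiled form; this text tells all that it offers.
- The arm moves only by the tool apply_moves, never from a script. Its arguments are lists of equal length, an entry for each row: "slide": the shift along the tool's x, y, z scaled (see below), a list of three; "rot": the turn, a rotation vector about the tool's x, y, z scaled (see below), a list of three; "jaw": the gripper's target within -1 to 1 (fully open at 1, half-way at 0, shut at -1). A call has 1 to 8 rows; each row shifts and turns the commanded pose from where the row before left it, along the tool's axes as they then stand; what a row does not reach is not made up. The controller multiplies each number of a shift by 0.3 m and each number of a turn by 2 rad. A row lasts 1/12 s, in which the tool goes at most 41.7 mm and 7.16 degrees, less where a joint would pass 70% of its speed; a pose out of reach is approached as far as the arm can. A call with a number of a shift or a turn outside -1 to 1 is refused whole. A call with a gripper value outside its range is refused whole. The fingers move at their own pace and stop on an object; the grip force is fixed at half the most. Time passes only in rows, so rows that do not move let the fingers close. It gives the time, the measured TCP pose, the force, the opening and the grip force at its end, in the units of the state.
- env.read_state(): the state, without advancing time (a new reading comes with each control period).
- env.grab_frame(name): name is "side" or "top"; returns a dict with "img" (384x512x3 uint8, red, green, blue), "z_map" (384x512 float32, m along the optical axis (not along the pixel's ray), 0 where there is no reading), "fx", "fy", "cx", "cy" (pixels), "D" ([k1, k2, p1, p2, k3] as OpenCV has them; the pictures are not rectified), "rvec" (rotation vector, rad) and "tvec" (3), from world to camera coordinates, as OpenCV has them. Camera axes: x right, y down, z forward; pixel columns grow to the right and rows downward; lengths in m; the calibration is good to about 2 mm. A picture is of the moment at which its call begins.
- env.close_job(): hands the job in; it is judged then, once.
The state is a dict: "time": time; "joints": joint angles; "joint_vel": joint speeds; "effort": joint torques, N m; "tool_pos": TCP position; "orientation": TCP orientation; "force": force on the tool from outside, world axes, zero at the start; "ft_torque": the same for the moment, N m; "grip_width": opening from 0.0 (shut) to 1.0 (fully open); "gripper_force": force on a finger pad.
Only numpy, scipy, OpenCV 4.12 (cv2) and the standard library are available. Lean on these libraries where they do the work, as an engineer would, in place of code of your own. Each camera call takes 0.05 s, during which the arm holds its last target. There are 200 camera calls.

TASK

Move the cross-slide board by its black knob until the round mark is right under the fixed pointer and pause there for about a second, then bring the square mark right under the pointer and leave the board there. Then draw the metal centre punch out of its leaning wooden socket, turn it upright with its point down, and hold it raised over the board, the point at least 6 cm above the board and clear of the pointer; finish while still holding it so, and leave the wooden dowel in its own socket and the other things alone.

Things in the scene. Friction and masses are not known exactly. Their poses are not given: they have to be found in the camera images.
- cross_slide: Base of the cross-slide table, fixed on the right half of the bench: grey plate 190 x 130 mm. Origin at its underside; x runs from the knob end (near the robot) to the pointer's post (94 mm along +x, 83 mm high), y to the left. A 6 mm rod at 76 mm height joins post and pointer. Turned by up to 11 degrees. The tall drill press stands fixed about 0.3 m to its right.
- pointer_tip (a point): Tip of the fixed pointer, a small downward steel cone at the end of the rod; 57 mm above the bench, 7 mm above the board. It never moves.
- saddle (a joint): Position of the lower slide along the cross_slide's y axis, m, -0.040 to 0.040; 0 = centred. Friction about 2 N plus 12 N per m/s; stays where it is left.
- carriage (a joint): Position of the upper slide, which carries the board, along the cross_slide's x axis, m, -0.025 to 0.025; 0 = centred. Friction about 2 N plus 12 N per m/s; stays where it is left. The board cannot turn or rise; both slides follow when the knob is moved sideways.
- knob (a point): Centre of the black knob on the board, an upright cylinder 18 mm in diameter and 34 mm tall (17 mm above and below this point) on a thin stem, near the end of the board towards the robot. 84 mm above the bench, 35 mm above the board. Grip it from above to move the board.
- round_mark (a point): Centre of the round dark steel mark, 12 mm across, flush in the top of the board, 81 mm ahead of the knob and 27 mm to its left (board axes = cross_slide axes).
- square_mark (a point): Centre of the square dark steel mark, 11.5 mm wide, flush in the top of the board, 109 mm ahead of the knob and 27 mm to its right.
- board_centre (a point): Centre of the top of the pale wooden board, 142 mm (x) by 110 mm (y), top 49 mm above the bench; axes = cross_slide axes; moves with the board.
- punch_socket: Wooden socket block that holds the punch, fixed to the bench: foot 110 x 62 x 12 mm and on it a leaning block 40 x 44 x 75 mm whose top leans 30 degrees from vertical along the socket's own -x (towards the robot). Origin on the bench. The square bore is 16 mm wide, 70 mm deep, along the leaning axis. Which of the two places it stands in varies.
- punch_socket_mouth (a point): Centre of the mouth of the punch socket's bore, 18 mm from the socket's origin along its -x and 85 mm above the bench.
- punch: Centre punch: steel rod 14 mm in diameter with a 20 mm conical point and a brass cap 17 mm in diameter, 22 mm long; 150 mm long in all, about 0.12 kg. Origin at the point, z axis from the point to the cap. At the start it stands loose in the bore, point down, leaning 30 degrees, 80 mm of it out, the cap about 155 mm above the bench; draw it 75 mm along its own axis to free it.
- punch_centre (a point): Centre of the punch, on its axis half-way along (75 mm from the point), at the start about 5 mm out of the bore; axes as the punch. The part to grip lies 25 to 55 mm beyond this, towards the cap.
- punch_point (a point): The point of the punch.
- dowel_socket: A second socket block like the first with a 13 mm bore, fixed to the bench; it holds the dowel. Leave it.
- dowel: Thin reddish-brown wooden dowel, 11 mm in diameter and 135 mm long, standing loose in the second socket. Not to be moved; its end stands about 140 mm above the bench, so carry the punch round or over it. Origin about at its middle.
- measure: Yellow tape measure, 36 x 88 x 62 mm, a bystander at the right. Origin under its centre.
- cork: Cork sanding block, 64 x 107 x 35 mm, a bystander near the front edge. Origin under its centre.

How it is judged:
By the outcome, as a careful person would: the job done as asked, in the order asked, and still so for the second after the job is handed in, while the arm keeps its last pose, push and grip.
It also fails if it takes over 72 s, if anything falls off the work surface, if the arm or the gripper's body presses on something with over 40 N, if the wrist force passes 120 N, or if a joint passes its speed limit or range.

## Working session

There is one attempt and no reset: what is moved stays moved. The work goes in short steps, Python scripts to look and compute and a tool call to move; the robot and the scene stay as the last step left them, time stands still between calls to the robot, and variables do not carry over. Pictures are saved under pics/ and viewed, at most 10 in all, crops included, and the job is handed in when it is done.

Besides the shell and the picture viewer there is one more tool, called after ">>>" in YAML: its name, and indented under it one key for each argument. apply_moves: Moves the arm, as the interface text tells. Its arguments: {"type":"object","properties":{"slide":{"type":"array","items":{"type":"array","items":{"type":"number","minimum":-1,"maximum":1}}},"rot":{"type":"array","items":{"type":"array","items":{"type":"number","minimum":-1,"maximum":1}}},"jaw":{"type":"array","items":{"type":"number"}}},"required":["slide","rot","jaw"]}

```bash
mkdir -p pics; cat > h.py <<'E'
import numpy as np, cv2
from cell import env
from scipy.spatial.transform import Rotation as Rn
def grab(n):
    f=env.grab_frame(n); f['K']=np.array([[f['fx'],0,f['cx']],[0,f['fy'],f['cy']],[0,0,1.]])
    f['R']=cv2.Rodrigues(np.array(f['rvec'],float))[0]; f['t']=np.array(f['tvec'],float).ravel(); f['Dn']=np.array(f['D'],float); return f
def rays(f,px):
    u=cv2.undistortPoints(np.array(px,float).reshape(-1,1,2),f['K'],f['Dn'])[:,0]
    d=np.c_[u,np.ones(len(u))]@f['R']; return -f['R'].T@f['t'],d
def plane(f,px,z):
    o,d=rays(f,px); return o+d*((z-o[2])/d[:,2])[:,None]
def cloud(f):
    h,w=f['z_map'].shape; v,u=np.mgrid[:h,:w]
    n=cv2.undistortPoints(np.c_[u.ravel(),v.ravel()].astype(float).reshape(-1,1,2),f['K'],f['Dn'])[:,0]
    z=f['z_map'].ravel(); P=(np.c_[n,np.ones(len(n))]*z[:,None]-f['t'])@f['R']
    P[z==0]=np.nan; return P.reshape(h,w,3)
def proj(f,P): return cv2.projectPoints(np.array(P,float).reshape(-1,3),np.array(f['rvec'],float),f['t'],f['K'],f['Dn'])[0][:,0]
def save(im,n): cv2.imwrite('pics/'+n,im[...,::-1])
def st():
    s=env.read_state(); return s,Rn.from_euler('xyz',s['orientation'])
E
python3 - <<'E'
from h import *
for n in('top','side'):
    f=grab(n); save(f['img'],n+'0.png'); print(n,(-f['R'].T@f['t']).round(3),f['R'].round(2).tolist(),f['fx'])
s=env.read_state(); print(s['time'],s['orientation'],s['tool_pos'])
E
```

```text
top [ 0.32  -0.037  1.273] [[-0.0, -1.0, 0.0], [-0.99, 0.0, -0.14], [0.14, -0.0, -0.99]] 436.76561734813714
side [0.353 0.863 0.477] [[-0.99, -0.15, -0.02], [-0.04, 0.41, -0.91], [0.15, -0.9, -0.41]] 357.9634219601426
0.1 [-3.13999333e+00 -5.18373945e-05  2.87374923e+00] [0.15202629 0.55406075 0.2090694 ]
```

View pics/top0.png

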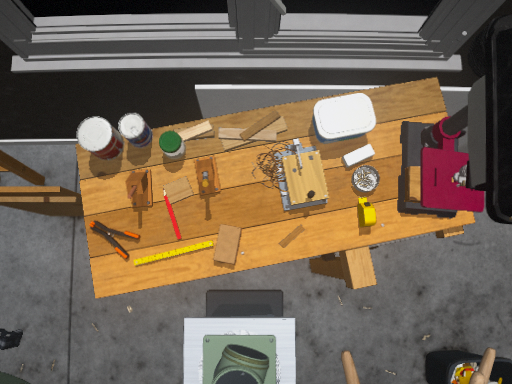

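View pics/side0.png

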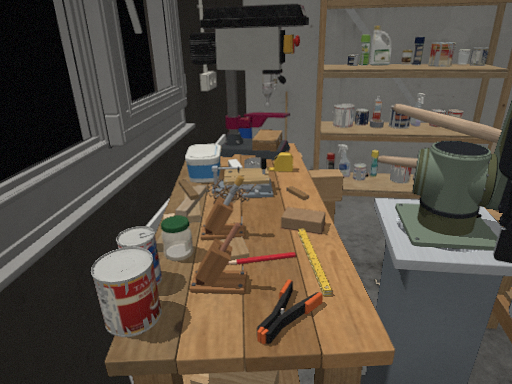

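The top view shows the cross-slide at about (303,178) with its knob at (311,194). The socket at (206,175) holds the brass-capped punch, and the socket at (140,187) holds the dowel. The side view shows both sockets leaning to the right, with the cross-slide behind them at about (245,185).

```bash
python3 - <<'E'
from h import *
f=grab('top'); g=grab('side'); np.savez('f.npz',C=cloud(f),G=cloud(g),fi=f['img'],gi=g['img'])
a=cv2.resize(f['img'][132:222,265:345],None,fx=5,fy=5,interpolation=2)
b=cv2.resize(f['img'][150:210,180:230],(375,450),interpolation=2)
save(np.hstack([a,b]),'crop.png')
s,_=st(); print('tcp px',proj(f,s['tool_pos']),proj(g,s['tool_pos']))
C=cloud(f)
hs=cv2.cvtColor(f['img'],cv2.COLOR_RGB2HSV)
# knob: z .095-.108
sub=np.zeros(C.shape[:2],bool); sub[132:222,265:345]=1
for lo,hi,nm in((.092,.112,'knobtop'),(.042,.056,'board')):
    m=sub&(C[...,2]>lo)&(C[...,2]<hi); v,u=np.nonzero(m); print(nm,m.sum(),u.mean(),v.mean(),C[m].mean(0))
    if nm=='board':
        r=cv2.minAreaRect((C[m][:,:2]*1000).astype(np.float32)); print(r)
print('knobC',C[185:200,305:318,2].round(3).tolist())
E
```

```text
tcp px [[ 10.46866093 325.32569782]] [[502.21309599 313.45593909]]
knobtop 39 312.7692307692308 185.82051282051282 [ 0.51470726 -0.20254628  0.09933938]
board 1884 304.2016985138004 175.90021231422506 [ 0.55150359 -0.18558113  0.04872062]
((575.8172607421875, -187.7369384765625), (228.15455627441406, 212.40505981445312), 89.6012191772461)
knobC [[0.049, 0.046, 0.047, 0.047, 0.046, 0.05, 0.043, 0.05, 0.05, 0.049, 0.05, 0.049, 0.044], [0.052, 0.051, 0.05, 0.047, 0.05, 0.049, 0.048, 0.046, 0.048, 0.05, 0.051, 0.047, 0.047], [0.05, 0.051, 0.05, 0.048, 0.05, 0.05, 0.05, 0.051, 0.046, 0.044, 0.053, 0.052, 0.051], [0.05, 0.051, 0.05, 0.048, 0.046, 0.054, 0.05, 0.05, 0.052, 0.047, 0.046, 0.051, 0.05], [0.048, 0.048, 0.049, 0.048, 0.047, 0.052, 0.05, 0.05, 0.046, 0.049, 0.054, 0.048, 0.045], [0.05, 0.043, 0.051, 0.049, 0.049, 0.048, 0.049, 0.049, 0.047, 0.048, 0.049, 0.049, 0.045], [0.052, 0.044, 0.047, 0.048, 0.097, 0.103, 0.098, 0.105, 0.102, 0.049, 0.05, 0.049, 0.049], [0.048, 0.047, 0.048, 0.096, 0.096, 0.107, 0.101, 0.1, 0.105, 0.048, 0.05, 0.048, 0.05], [0.05, 0.048, 0.085, 0.097, 0.101, 0.106, 0.098, 0.103, 0.103, 0.099, 0.049, 0.053, 0.052], [0.047, 0.052, 0.087, 0.104, 0.102, 0.102, 0.103, 0.102, 0.101, 0.048, 0.05, 0.046, 0.053], [0.049, 0.05, 0.081, 0.095, 0.101, 0.1, 0.097, 0.099, 0.099, 0.054, 0.05, 0.04, 0.05], [0.05, 0.043, 0.078, 0.09, 0.097, 0.1, 0.097, 0.098, 0.042, 0.048, 0.049, 0.048, 0.051], [0.047, 0.045, 0.05, 0.076, 0.081, 0.087, 0.083, 0.052, 0.053, 0.044, 0.054, 0.051, 0.052], [0.052, 0.047, 0.048, 0.044, 0.051, 0.051, 0.05, 0.049, 0.049, 0.05, 0.047, 0.051, 0.049], [0.051, 0.051, 0.049, 0.051, 0.05, 0.052, 0.049, 0.046, 0.051, 0.053, 0.047, 0.047, 0.05]]
```

View pics/crop.png

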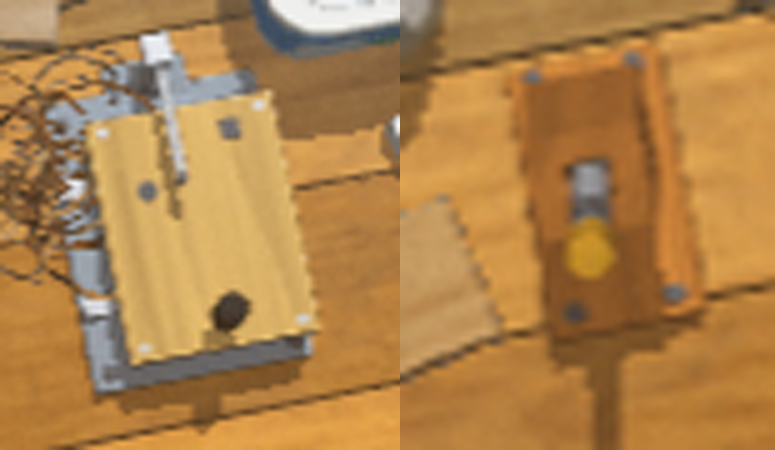

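The crop (5x, offset (265,132)) puts the knob top at px (311,194), the round mark at (294.6,170), the square mark at (311,157.6) and the pointer end at about (301,168). The punch cap is at about (205,183).

```bash
cat >> h.py <<'E'
def marks(f):
    """dark marks on the board top -> list of (px, world xy at z=.049, area)"""
    C=cloud(f); hs=cv2.cvtColor(f['img'],cv2.COLOR_RGB2HSV).astype(int)
    B=(np.abs(C[...,2]-.049)<.012)&(hs[...,1]>90)&(hs[...,2]>140)&(C[...,1]<-.05)&(C[...,0]>.35)
    n,l,s,c=cv2.connectedComponentsWithStats(B.astype(np.uint8)); k=1+s[1:,4].argmax()
    hull=cv2.convexHull(np.argwhere(l==k)[:,::-1].astype(np.int32)); m=np.zeros(B.shape,np.uint8); cv2.fillConvexPoly(m,hull,1)
    D=(cv2.erode(m,np.ones((3,3)))>0)&(hs[...,1]<110)&(np.abs(C[...,2]-.049)<.012)
    n,l,s,c=cv2.connectedComponentsWithStats(D.astype(np.uint8)); out=[]
    w=(255-hs[...,2]).astype(float)
    for i in range(1,n):
        if s[i,4]<5: continue
        out.append((c[i].round(2),plane(f,c[i],.049)[0].round(4),s[i,4]))
    return out,hull
E
python3 - <<'E'
from h import *
f=grab('top'); g=grab('side')
o,h=marks(f)
for x in o: print(x)
print(cv2.minAreaRect((plane(f,h[:,0],.049)[:,:2]*1000).astype(np.float32)))
C=cloud(f)
m=np.zeros(C.shape[:2],bool);m[132:180,285:320]=1
m&=(C[...,2]>.062)&(C[...,2]<.12); v,u=np.nonzero(m)
for a,b in sorted(zip(v,u))[::-1][:14]: print(a,b,C[a,b].round(3),f['img'][a,b])
gx=proj(g,[[.57,-.17,.057]])[0].round().astype(int);print(gx)
x,y=gx; 
save(np.hstack([cv2.resize(g['img'][y-25:y+35,x-40:x+40],(640,480),interpolation=2)]),'sc.png');print(x-40,y-25)
# punch cap
for q,nm in((f,'t'),(g,'s')):
    P=cloud(q); hs=cv2.cvtColor(q['img'],cv2.COLOR_RGB2HSV).astype(int)
    M=(P[...,2]>.10)&(P[...,2]<.2)&(P[...,1]>0)&(P[...,1]<.4)&(P[...,0]>.3)&(P[...,0]<.66)
    n,l,s,c=cv2.connectedComponentsWithStats(M.astype(np.uint8))
    for i in range(1,n):
        if s[i,4]>4: 
            p=P[l==i]; print(nm,c[i].round(1),s[i],np.median(p,0).round(3),p[p[:,2].argmax()].round(3),q['img'][l==i].mean(0).round())
E
```

```text
(array([316. , 152.5]), array([ 0.6198, -0.2209,  0.049 ]), np.int32(6))
(array([299.83, 155.67]), array([ 0.6104, -0.174 ,  0.049 ]), np.int32(6))
(array([310.7 , 157.15]), array([ 0.606 , -0.2053,  0.049 ]), np.int32(20))
(array([285.  , 158.29]), array([ 0.6026, -0.1312,  0.049 ]), np.int32(7))
(array([294. , 169.5]), array([ 0.5698, -0.1566,  0.049 ]), np.int32(16))
(array([325.25, 195.25]), array([ 0.4953, -0.2445,  0.049 ]), np.int32(8))
(array([293.5 , 201.33]), array([ 0.478 , -0.1538,  0.049 ]), np.int32(6))
((548.2335815429688, -186.0194854736328), (141.4843292236328, 112.39508056640625), 11.079012870788574)
168 301 [ 0.569 -0.174  0.075] [106  94  79]
168 300 [ 0.569 -0.171  0.073] [106  91  70]
167 301 [ 0.571 -0.173  0.08 ] [116 112 112]
167 300 [ 0.571 -0.171  0.078] [142 123 100]
166 301 [ 0.573 -0.173  0.081] [142 141 141]
166 300 [ 0.573 -0.17   0.08 ] [164 148 128]
165 301 [ 0.577 -0.174  0.078] [204 199 193]
165 300 [ 0.577 -0.171  0.078] [187 181 174]
164 301 [ 0.58  -0.174  0.074] [201 191 178]
164 300 [ 0.579 -0.17   0.081] [200 193 186]
164 299 [ 0.579 -0.168  0.079] [158 135  98]
163 300 [ 0.583 -0.171  0.077] [198 198 202]
163 299 [ 0.582 -0.168  0.08 ] [154 141 128]
162 300 [ 0.585 -0.171  0.078] [198 199 201]
[239 174]
199 149
t [102.1 141.5] [ 93 133  21  20 307] [0.637 0.377 0.115] [0.611 0.39  0.121] [189. 183. 178.]
t [129.9 135.4] [121 133  19   6  62] [0.656 0.302 0.107] [0.66  0.275 0.114] [183. 181. 176.]
t [205.4 180.3] [203 174   6  13  70] [0.521 0.086 0.147] [0.515 0.085 0.158] [152. 117.  60.]
t [130.5 193. ] [127 188   8  11  46] [0.49  0.288 0.129] [0.485 0.289 0.145] [153.  95.  61.]
s [234.7 186.3] [226 175  18  24 161] [0.524 0.094 0.133] [0.517 0.089 0.159] [114. 102.  83.]
s [231.4 233. ] [223 222  17  23 141] [0.492 0.292 0.125] [0.485 0.287 0.145] [121.  84.  66.]
s [142.4 253.6] [123 229  33  45 540] [0.645 0.373 0.116] [0.649 0.353 0.12 ] [159. 155. 150.]
```

View pics/sc.png

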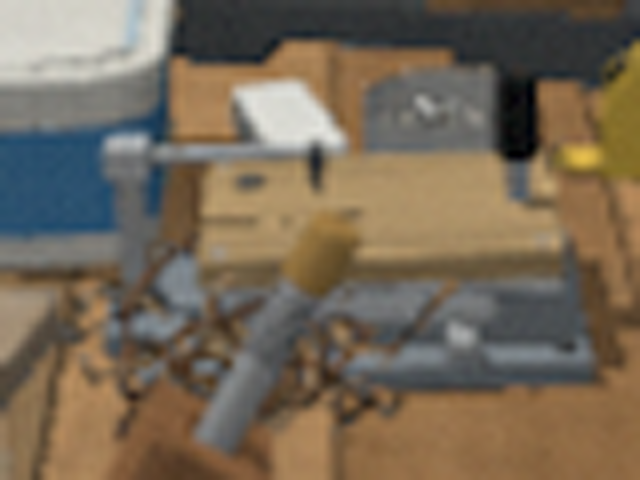

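The side crop shows the pointer cone tip at px (238.1,172.2) and the punch running from its cap at (239,180) down to the mouth at about (226,204). From the screws the board yaw is about 10.8°, and the mark spacing of 60.7 mm matches the expected 60.8 mm.

```bash
python3 - <<'E'
from h import *
f=grab('top'); g=grab('side')
def tri(a,b,c,d):
    o1,u=rays(a,b);o2,v=rays(c,d);u,v=u[0],v[0];s=np.linalg.lstsq(np.c_[u,-v],o2-o1,rcond=None)[0]
    p,q=o1+u*s[0],o2+v*s[1]; return p.round(4),q.round(4)
for px in([300.7,168.3],[300.8,169.0]): print('tip top@57',plane(f,px,.057),tri(f,px,g,[238.1,172.2]))
print('tip side@57',plane(g,[238.1,172.2],.057))
C=cloud(f); m=np.zeros(C.shape[:2],bool); m[183:203,303:320]=1; m&=(C[...,2]>.09); v,u=np.nonzero(m)
print('knob top',m.sum(),plane(f,[u.mean(),v.mean()],.0985), 'cloud',C[m].mean(0))
N=[];O=[]
for q in(f,g):
    P=cloud(q); M=(P[...,2]>.092)&(P[...,2]<.18)&(P[...,1]>.04)&(P[...,1]<.14)&(P[...,0]>.47)&(P[...,0]<.60)
    # drop wood: keep steel/brass
    hs=cv2.cvtColor(q['img'],cv2.COLOR_RGB2HSV).astype(int); M&=~((hs[...,0]<14)&(hs[...,1]>90))
    v,u=np.nonzero(M); x=np.c_[u,v].astype(float); c=x.mean(0); d=np.linalg.svd(x-c)[2][0]
    o,r=rays(q,[c-8*d,c+8*d]); n=np.cross(r[0],r[1]); N.append(n/np.linalg.norm(n)); O.append(o); print(M.sum(),c,d, P[M][P[M][:,2].argmax()])
ax=np.cross(*N); ax/=np.linalg.norm(ax); ax*=np.sign(ax[2])
A=np.array([*N,[0,0,1]])
for z in(.085,.155): print('axis z',z,np.linalg.solve(A,[N[0]@O[0],N[1]@O[1],z]).round(4))
print('axis',ax.round(3),'tilt',np.degrees(np.arccos(ax[2])),'yaw',np.degrees(np.arctan2(-ax[1],-ax[0])))
E
```

```text
tip top@57 [[ 0.57166834 -0.17497061  0.057     ]] (array([ 0.5709, -0.1746,  0.0607]), array([ 0.5721, -0.1744,  0.0609]))
tip top@57 [[ 0.56963931 -0.17521987  0.057     ]] (array([ 0.569 , -0.1748,  0.0603]), array([ 0.5721, -0.1744,  0.0609]))
tip side@57 [[ 0.57409966 -0.18405626  0.057     ]]
knob top 35 [[ 0.49314176 -0.19610514  0.0985    ]] cloud [ 0.49287767 -0.19586105  0.10029183]
116 [204.62931034 175.8362069 ] [0.14225853 0.98982954] [0.51704677 0.08521307 0.15967321]
200 [232.525 188.89 ] [-0.59818591  0.80135736] [0.51702595 0.08845171 0.15925156]
axis z 0.085 [0.5601 0.097  0.085 ]
axis z 0.155 [0.508  0.0832 0.155 ]
axis [-0.589 -0.156  0.793] tilt 37.55520246587188 yaw 14.874284994213095
```

>>> apply_moves:
  slide:
    - [-0.1,-0.1,0]
    - [-0.1,-0.1,0]
    - [0,-0.13,0]
    - [0,-0.13,0]
  rot:
    - [0,0,0]
    - [0,0,0]
    - [0,0,0]
    - [0,0,0]
  jaw: [1,1,1,1]

```text
time: 0.73
tool_pos: [0.1734, 0.4054, 0.2094]
orientation: [-3.141, 0.0, 2.872]
force: [0.6, -0.8, 0.5]
grip_width: 1.0
gripper_force: 0.0
```

The pointer tip comes out at about (.571,-.175), at 57–60 mm height, and the knob at about (.494,-.197). The punch axis is still rough and I'll redo it later.

>>> apply_moves:
  slide:
    - [-0.078,-0.083,0]
    - [-0.078,-0.083,0]
    - [-0.078,-0.083,0]
    - [-0.078,-0.083,0]
    - [-0.078,-0.083,0]
    - [-0.078,-0.083,0]
    - [-0.078,-0.083,0]
    - [-0.078,-0.083,0]
  rot:
    - [0,0,0]
    - [0,0,0]
    - [0,0,0]
    - [0,0,0]
    - [0,0,0]
    - [0,0,0]
    - [0,0,0]
    - [0,0,0]
  jaw: [1,1,1,1,1,1,1,1]

```text
time: 1.4
tool_pos: [0.3009, 0.1638, 0.2101]
orientation: [3.141, 0.001, 2.874]
force: [0.9, -0.0, -0.1]
grip_width: 1.0
gripper_force: 0.0
```

>>> apply_moves:
  slide:
    - [-0.078,-0.083,0]
    - [-0.078,-0.083,0]
    - [-0.078,-0.083,0]
    - [-0.078,-0.083,0]
    - [-0.078,-0.083,0]
    - [-0.078,-0.083,0]
    - [-0.078,-0.083,0]
    - [-0.078,-0.083,0]
  rot:
    - [0,0,0]
    - [0,0,0]
    - [0,0,0]
    - [0,0,0]
    - [0,0,0]
    - [0,0,0]
    - [0,0,0]
    - [0,0,0]
  jaw: [1,1,1,1,1,1,1,1]

```text
time: 2.07
tool_pos: [0.4288, -0.0782, 0.21]
orientation: [3.141, 0.001, 2.873]
force: [0.5, 0.0, -0.0]
grip_width: 1.006
gripper_force: 0.0
```

>>> apply_moves:
  slide:
    - [-0.079,-0.0815,0]
    - [-0.079,-0.0815,0]
    - [-0.079,-0.0815,0]
    - [-0.079,-0.0815,0]
    - [0,0,0.1]
    - [0,0,0.1]
    - [0,0,0.1]
    - [0,0,0]
  rot:
    - [0,0,0]
    - [0,0,0]
    - [0,0,0]
    - [0,0,0]
    - [0,0,0]
    - [0,0,0]
    - [0,0,0]
    - [0,0,0]
  jaw: [1,1,1,1,1,1,1,1]

```text
time: 2.73
tool_pos: [0.49, -0.1944, 0.1145]
orientation: [3.14, -0.012, 2.873]
force: [-1.3, 0.1, 0.0]
grip_width: 0.998
gripper_force: 0.0
```

```bash
python3 - <<'E'
from h import *
f=grab('top');g=grab('side');s,_=st();print(s['tool_pos'],proj(f,s['tool_pos']),proj(g,s['tool_pos']))
a=cv2.resize(f['img'][135:225,260:350],(400,400),interpolation=2); b=cv2.resize(g['img'][120:220,200:300],(400,400),interpolation=2)
save(np.hstack([a,b]),'k.png')
E
```

```text
[ 0.49368018 -0.19565198  0.11962312] [[311.4708456  192.13463186]] [[263.17553521 153.05878155]]
```

View pics/k.png

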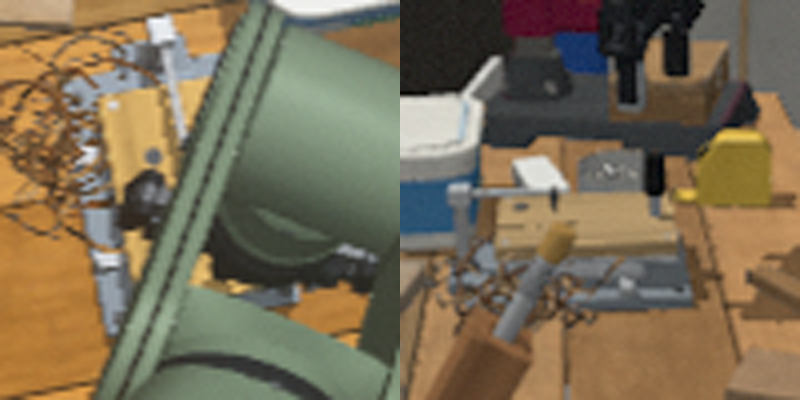

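The side view shows the fingers at about (357,141) and (369,132), centred over the knob at about (364,162). I'll descend and grip.

>>> apply_moves:
  slide:
    - [0,-0.003,0.087]
    - [0,0,0.087]
    - [0,0,0]
    - [0,0,0]
    - [0,0,0]
    - [0,0,0]
    - [0,0,0]
    - [0,0,0]
  rot:
    - [0,0,0]
    - [0,0,0]
    - [0,0,0]
    - [0,0,0]
    - [0,0,0]
    - [0,0,0]
    - [0,0,0]
    - [0,0,0]
  jaw: [1,1,1,-1,-1,-1,-1,-1]

```text
time: 3.5
tool_pos: [0.4944, -0.1969, 0.0689]
orientation: [-3.141, 0.002, 2.874]
force: [0.1, 0.8, 0.9]
grip_width: 0.301
gripper_force: 0.0
```

```bash
python3 - <<'E'
from h import *
f=grab('top');g=grab('side');s,_=st();print(s['tool_pos'],s['orientation'],s['grip_width'],s['gripper_force'],s['force'])
for x in marks(f)[0]: print(x)
# side: dark pixels around tip and round mark on the board
y0,x0=158,220
hs=cv2.cvtColor(g['img'],cv2.COLOR_RGB2HSV)
print(g['img'][160:186,222:246].mean(2).astype(int))
a=cv2.resize(f['img'][150:190,280:320],(400,400),interpolation=0); b=cv2.resize(g['img'][155:195,215:255],(400,400),interpolation=0)
save(np.hstack([a,b]),'m1.png')
E
```

```text
[ 0.49420887 -0.19702506  0.06884233] [-3.14107269e+00  1.78492657e-03  2.87402747e+00] 0.1770249862956306 58.509360551834106 [-0.37461095  0.70485096  5.20916974]
(array([285.  , 158.29]), array([ 0.6026, -0.1312,  0.049 ]), np.int32(7))
(array([294.11, 169.72]), array([ 0.5692, -0.1569,  0.049 ]), np.int32(18))
[[128 129 129 131 130 129 185 211 215 217 221 222 223 222 221 183 137 119
  103 104 112 114 108  92]
 [131 133 132 131 134 132 154 208 225 221 221 222 220 220 220 212 175 131
  100 106 114 109 114 101]
 [136 137 137 135 138 135 108 179 223 223 221 219 220 220 220 223 218 166
  103 108 115 110 107  95]
 [135 139 138 136 136 138 107 139 206 224 222 220 221 220 221 223 225 210
  141  99 108 108 100  99]
 [139 136 136 135 137 137 110  98 159 214 225 220 222 220 220 220 221 226
  175 113 106 111 108 107]
 [135 135 130 130 130 132 110  89 117 188 224 222 221 222 225 224 226 226
  217 171 118 109 108 107]
 [ 99  97  97  94  94  99  92  84 109 146 196 215 221 223 223 201 172 200
  226 198 141 109 109 108]
 [148 157 153 153 145 145 147 148 152 150 166 175 175 179 178 144  88 143
  17
[... 1141 characters left out ...]
03 137 140 138 138 141 138 139 141 137 137 136 135 124 112 104  96
   86  83  82  92 123 136]
 [ 73  97 126 150 153 142 137 141 138 138 139 140 137 126 112 107  99  90
   82  77  77 114 139 146]
 [123 135 143 152 154 140 133 132 128 127 126 125 122 114 109  99  95  84
   81  72  75  97 113 111]
 [138 127 116 111 113 106 103 100  99  99  97  95 108 112 103  95  87  80
   78  70  76  82  85  82]
 [139 112  84  81  96 115 102  86  84  85  82  89 112 111  96  88  82  80
   73  73  82  90  87  83]
 [138 116  84 101 116 109  95  90  93  88  86 100 125 117  90  85  77  70
   67  85  95  94  92  91]
 [138 115 112 111 116 115 116 115 112 111 103 102 130 126 102  83  77  69
   91 115  96 101 117 114]]
```

View pics/m1.png

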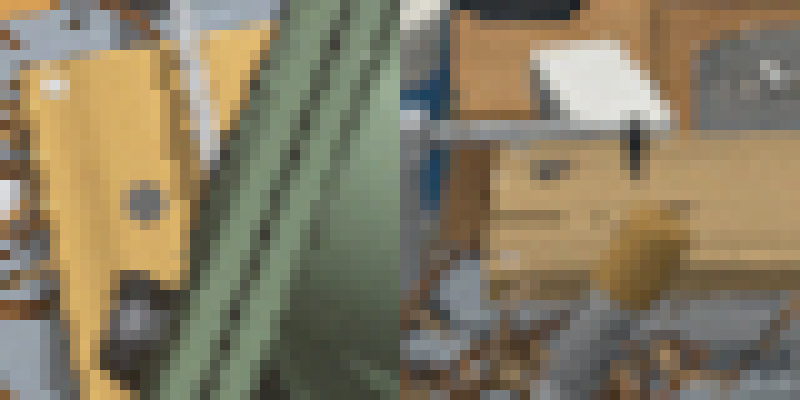

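Left crop: the round mark at px (294.1,169.7), with the arm hiding the pointer. Right crop: the pointer cone at column 238.0, ending at row ~173. The knob is gripped at 58 N.

```bash
python3 - <<'E'
from h import *
t=cv2.imread('pics/top0.png').astype(int)
print(t[160:177,294:308].mean(2).astype(int)); print((t[160:177,294:308,2]-t[160:177,294:308,0]))
f=grab('top');g=grab('side')
sq=[.6067,-.2049,.049];rd=[.5691,-.1571,.049]
print('side proj sq,rd',proj(g,[sq,rd]),'\nround under tip?')
for T in([.5705,-.1755],[.5725,-.1755]): print(T,'top: rod-end76,tip57,mark49',proj(f,[[*T,.076],[*T,.057],[*T,.049]]).round(2).tolist(),'side',proj(g,[[*T,.076],[*T,.057],[*T,.049]]).round(2).tolist())
E
```

```text
[[171 174 147 110 121 182 196 178 172 172 171 172 173 174]
 [168 174 148 110 125 166 193 184 168 171 173 171 173 175]
 [167 171 146 111 142 169 198 194 166 171 172 172 172 174]
 [168 171 146 111 108 141 198 177 153 168 171 170 172 174]
 [164 171 145 112 110 129 193 189 167 168 171 171 172 175]
 [168 169 143 114 108 119 180 199 179 169 171 170 172 174]
 [167 168 170 146 109 124 147 138 159 169 170 169 170 172]
 [166 167 171 145 110 123 122 109 140 163 171 171 171 172]
 [131 142 164 144 109 104  84  92 150 171 171 170 170 170]
 [110 110 150 143 111 109 121 153 169 169 171 169 170 170]
 [108 111 138 168 143 109 141 163 171 169 169 170 171 169]
 [108 115 152 172 144 109 140 162 169 170 170 169 169 168]
 [137 146 165 169 145 109 106 141 166 171 171 170 168 168]
 [167 165 165 170 145 110 107 141 165 171 171 169 170 168]
 [166 162 165 169 144 110 106 141 163 169 170 170 169 168]
 [165 164 164 168 170 143 109 140 162 168 170 172 171 170]
 [168 163 167 166 169 173 166 162 162 167 170 172 169 168]]
[[113 116 101  78  66  12  11  72 113 115 114 114 115 112]
 [114 115 103  77  80  28  -2  57 112
[... 618 characters left out ...]
 95 115 118 100  74  73  98 113 114 113 115 113 112]
 [111 110 111 113 101  79  75 101 114 114 115 116 113 113]
 [112 113 116 114 100  81  77  98 112 115 116 115 114 114]
 [116 116 112 112 117 102  75 101 112 112 115 114 115 112]
 [112 116 113 113 114 117 113 110 111 113 114 115 117 114]]
side proj sq,rd [[229.65798825 171.81606075]
 [238.13691892 177.76510343]] 
round under tip?
[0.5705, -0.1755] top: rod-end76,tip57,mark49 [[301.64, 167.33], [300.89, 168.7], [300.58, 169.27]] side [[238.45, 167.64], [238.7, 173.22], [238.8, 175.55]]
[0.5725, -0.1755] top: rod-end76,tip57,mark49 [[301.63, 166.63], [300.88, 168.01], [300.57, 168.58]] side [[237.82, 167.62], [238.08, 173.2], [238.19, 175.53]]
```

>>> apply_moves:
  slide:
    - [-0.006,-0.0135,0]
    - [-0.006,-0.0135,0]
    - [-0.006,-0.0135,0]
    - [-0.0065,-0.0135,0]
    - [0,0,0]
    - [0,0,0]
    - [0,0,0]
  rot:
    - [0,0,0]
    - [0,0,0]
    - [0,0,0]
    - [0,0,0]
    - [0,0,0]
    - [0,0,0]
    - [0,0,0]
  jaw: [-1,-1,-1,-1,-1,-1,-1]

```text
time: 4.28
tool_pos: [0.4975, -0.2149, 0.0689]
orientation: [-3.141, 0.003, 2.874]
force: [0.4, -1.4, 6.1]
grip_width: 0.173
gripper_force: 58.6
```

```bash
python3 - <<'E'
from h import *
f=grab('top');g=grab('side');s,_=st();print(s['time'],s['tool_pos'],s['orientation'],s['force'])
for x in marks(f)[0]: print(x)
print(g['img'][164:184,222:246].mean(2).astype(int))
a=cv2.resize(f['img'][150:190,280:320],(400,400),interpolation=0); b=cv2.resize(g['img'][155:195,215:255],(400,400),interpolation=0)
save(np.hstack([a,b]),'m2.png')
E
```

```text
4.3833 [ 0.49747825 -0.21486404  0.06884992] [-3.14091052e+00  2.89356137e-03  2.87386682e+00] [-0.16841578 -0.63887991  3.7864407 ]
(array([299.8, 156. ]), array([ 0.6094, -0.1739,  0.049 ]), np.int32(5))
(array([290.5, 157. ]), array([ 0.6064, -0.1471,  0.049 ]), np.int32(8))
(array([299.4, 168.9]), array([ 0.5716, -0.1721,  0.049 ]), np.int32(10))
[[139 136 135 133 136 134 109  96 160 216 225 222 222 221 220 222 221 225
  176 114 107 105 107 108]
 [137 133 133 127 132 134 110  87 117 190 224 222 222 222 222 224 225 227
  219 170 118 104 107 104]
 [100  97  95  94  95  99  89  85 112 146 194 215 221 222 224 203 175 192
  209 192 149 120 118 125]
 [149 159 154 152 147 147 150 150 152 149 166 175 176 178 180 146  88 135
  162 159 144 135 134 138]
 [135 142 137 133 132 138 134 129 125 119 120 119 119 119 120  93  47  96
  129 135 135 138 137 139]
 [ 85  79  94 115 129 129 103  77  74  90 116 124 126 128 133  92  34  87
  134 142 143 144 144 146]
 [ 76  73 105 139 149 149 116  85  99 126 145 148 147 146 152 113  54 110
  147 146 151 149 146 149]
 [ 71  71 115 145 153 152 142 137 142 14
[... 573 characters left out ...]
92 115 126 128 123 121 120 120 133 141 138 125 130 136 128 121 120
  118 119 120 124 136 138]
 [ 76 104 134 147 154 148 143 143 143 141 142 141 142 142 129 117 112 106
  104 106 108 112 135 150]
 [ 66  95 125 128 132 125 117 115 112 114 113 110 110 113 117 112 103  99
   89  86  88  87 105 120]
 [ 78  73  94  96  94  92  88  83  89  89  86  86  87 104 111 105 101  90
   82  76  75  77  82  83]
 [124 102  90  90  88  86  87  88  85  85  89  84  97 111 110 102  92  85
   79  74  72  82  84  84]
 [140 121  94  88  90  91  96  97  96  99 101  96 109 112 101  95  85  79
   76  75  89  90 110 118]
 [142 128 110 104 104 122 111 100 105 121 128 127 120 112  96  91  85  78
   72  83 106 109 119 124]]
```

The TCP moved as asked (+3.3, -17.8 mm). The round mark is predicted within 1 mm of the tip, and the side-view edges agree: mark centre at about column 238.2, wanted 238.1. I'll pause here.

>>> apply_moves:
  slide:
    - [0,0,0]
    - [0,0,0]
    - [0,0,0]
    - [0,0,0]
    - [0,0,0]
    - [0,0,0]
    - [0,0,0]
  rot:
    - [0,0,0]
    - [0,0,0]
    - [0,0,0]
    - [0,0,0]
    - [0,0,0]
    - [0,0,0]
    - [0,0,0]
  jaw: [-1,-1,-1,-1,-1,-1,-1]

```text
time: 4.97
tool_pos: [0.4975, -0.2149, 0.0689]
orientation: [-3.141, 0.003, 2.874]
force: [-0.9, -0.9, 5.7]
grip_width: 0.172
gripper_force: 58.6
```

View pics/m2.png

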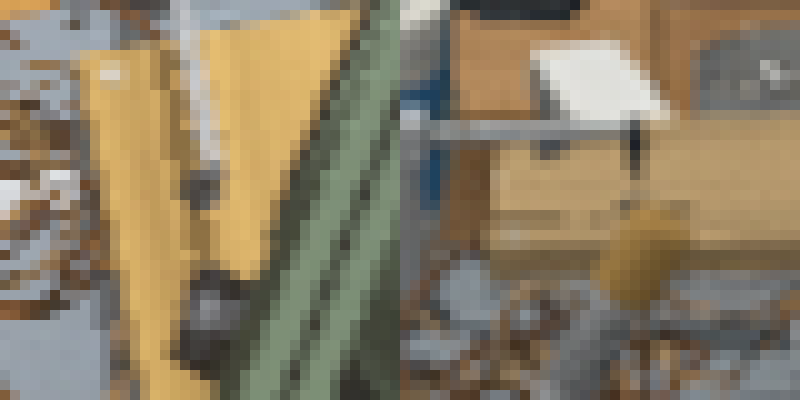

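The round mark's visible part spans columns 298–302 and rows 167–171, directly under the rod end, so it is within about 1 mm. Next I bring over the square mark.

>>> apply_moves:
  slide:
    - [0,0,0]
    - [0,0,0]
    - [0,0,0]
    - [0,0,0]
    - [0,0,0]
    - [0.0136,0.01,0]
    - [0.0137,0.01,0]
    - [0.0136,0.01,0]
  rot:
    - [0,0,0]
    - [0,0,0]
    - [0,0,0]
    - [0,0,0]
    - [0,0,0]
    - [0,0,0]
    - [0,0,0]
    - [0,0,0]
  jaw: [-1,-1,-1,-1,-1,-1,-1,-1]

```text
time: 5.63
tool_pos: [0.4886, -0.2028, 0.0688]
orientation: [-3.141, 0.005, 2.874]
force: [2.8, -2.3, 5.8]
grip_width: 0.172
gripper_force: 59.0
```

>>> apply_moves:
  slide:
    - [0.0137,0.01,0]
    - [0.0136,0.01,0]
    - [0.0137,0.01,0]
    - [0.0136,0.01,0]
    - [0.0137,0.01,0]
    - [0.0136,0.01,0]
    - [0.0137,0.01,0]
    - [0.0136,0.01,0]
  rot:
    - [0,0,0]
    - [0,0,0]
    - [0,0,0]
    - [0,0,0]
    - [0,0,0]
    - [0,0,0]
    - [0,0,0]
    - [0,0,0]
  jaw: [-1,-1,-1,-1,-1,-1,-1,-1]

```text
time: 6.3
tool_pos: [0.4632, -0.1708, 0.0688]
orientation: [-3.141, 0.004, 2.874]
force: [2.6, -2.2, 6.0]
grip_width: 0.174
gripper_force: 59.0
```

>>> apply_moves:
  slide:
    - [0.0137,0.01,0]
    - [0,0,0]
    - [0,0,0]
    - [0,0,0]
  rot:
    - [0,0,0]
    - [0,0,0]
    - [0,0,0]
    - [0,0,0]
  jaw: [-1,-1,-1,-1]

```text
time: 6.63
tool_pos: [0.459, -0.1659, 0.0687]
orientation: [3.141, 0.002, 2.874]
force: [0.1, 1.0, 8.9]
grip_width: 0.173
gripper_force: 59.3
```

```bash
python3 - <<'E'
from h import *
f=grab('top');g=grab('side');s,_=st();print(s['time'],s['tool_pos'],s['orientation'],s['force'])
for x in marks(f)[0]: print(x)
print(g['img'][164:182,226:246].mean(2).astype(int))
a=cv2.resize(f['img'][150:190,280:320],(400,400),interpolation=0); b=cv2.resize(g['img'][155:195,215:255],(400,400),interpolation=0)
save(np.hstack([a,b]),'m3.png')
E
```

```text
6.7333 [ 0.45895195 -0.16593248  0.06869676] [3.14093994e+00 1.49180149e-03 2.87379121e+00] [0.88325177 0.30803215 8.97878875]
(array([273.71, 170.  ]), array([ 0.5684, -0.0985,  0.049 ]), np.int32(7))
(array([282.8, 181.8]), array([ 0.5341, -0.1241,  0.049 ]), np.int32(15))
[[134 137 109  95 158 215 223 221 220 219 219 219 220 225 172 109 107 107
  107 107]
 [133 132 111  86 116 191 223 222 221 222 223 224 224 227 216 169 121 105
  106 107]
 [ 94  96  88  83 111 147 196 215 221 222 223 203 173 201 225 199 141 108
  106 108]
 [147 147 150 149 149 148 165 175 176 177 181 147  90 142 174 165 130 109
  109 107]
 [137 135 131 130 123 124 121 118 120 120 120  87  47  91 131 135 119 109
  106 107]
 [ 87  83  78  79  81  86 108 119 121 127 128  88  36  85 125 142 112 104
  108 104]
 [ 76  78  77  74  80  84 118 132 139 139 139 108  52 102 134 137 106  80
   99  95]
 [ 76  80  81  79  84  81 114 134 136 136 139 107  62 112 136 134 108  73
   79  95]
 [ 76  81  83  80  82  81  99 128 135 134 139 132  90 113 134 130 114  95
  103 116]
 [ 79  82  82  83  80  80  74 123 147 151 148 146 130 136 141 139 134 130
  134 137]
 [ 77  80  78  84  81  80  78 127 148 149 146 140 132 127 135 144 140 142
  139 140]
 [ 80  83  83  80  84  82  86 125 142 143 126 100 114 118 118 113 108 109
  130 142]
 [ 83  85  86  84  86  83  82 126 127 133 127  95 116 123 117 107 110 126
  141 146]
 [ 80  84  85  82  84  78  79 130 143 145 142 119 116 120 120 118 119 132
  142 148]
 [ 84  83  83  80  78  79  87 136 154 152 135 116 111 105 103 103 106 111
  138 150]
 [ 94  69 106 121 132 139 135 140 148 143 123 111 104  97  87  82  85  91
  131 147]
 [113  78 101 111 164 185 171 155 144 130 116 106  95  88  81  77  73 115
  140 147]
 [122 125 122  93 107 133 150 155 141 117 108 102  93  83  82  72  95 136
  150 135]]
```

View pics/m3.png

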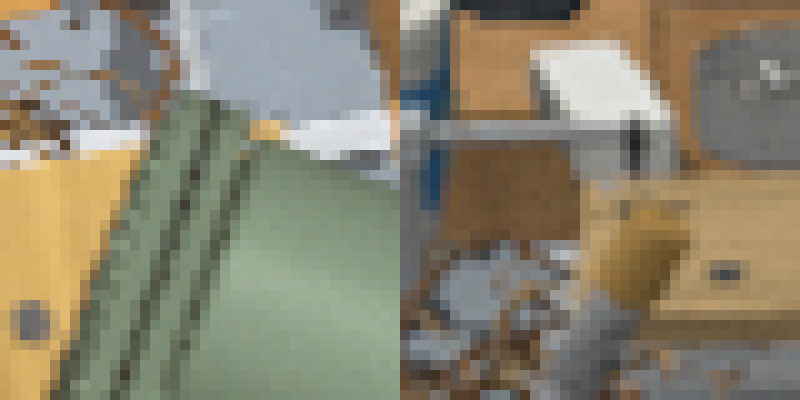

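The square mark's left edge is at column ~236.5 in the side view, row 175.7. Both that and the TCP reading suggest an overshoot of about 1.3 mm in +y, so I'll nudge it back, release and lift, then look unobstructed.

>>> apply_moves:
  slide:
    - [-0.0025,-0.004,0]
    - [0,0,0]
    - [0,0,0]
    - [0,0,0]
    - [0,0,0]
    - [0,0,0]
    - [0,0,0]
    - [0,0,-0.05]
  rot:
    - [0,0,0]
    - [0,0,0]
    - [0,0,0]
    - [0,0,0]
    - [0,0,0]
    - [0,0,0]
    - [0,0,0]
    - [0,0,0]
  jaw: [-1,-1,-1,1,1,1,1,1]

```text
time: 7.4
tool_pos: [0.4565, -0.1668, 0.0802]
orientation: [3.141, -0.007, 2.874]
force: [-0.2, 0.2, 0.2]
grip_width: 0.868
gripper_force: 0.0
```

>>> apply_moves:
  slide:
    - [0,0,-0.12]
    - [0,0,-0.12]
    - [0,0,-0.12]
    - [0,0,-0.12]
    - [0.12,0.05,0]
    - [0.12,0.05,0]
    - [0.12,0.05,0]
    - [0.04,0.05,0]
  rot:
    - [0,0,0]
    - [0,0,0]
    - [0,0,0]
    - [0,0,0]
    - [0,0,0]
    - [0,0,0]
    - [0,0,0]
    - [0,0,0]
  jaw: [1,1,1,1,1,1,1,1]

```text
time: 8.07
tool_pos: [0.3541, -0.0765, 0.2259]
orientation: [3.142, -0.004, 2.873]
force: [-0.1, 0.6, -0.0]
grip_width: 1.001
gripper_force: 0.0
```

```bash
python3 - <<'E'
from h import *
f=grab('top');g=grab('side');s,_=st();print(s['time'],s['tool_pos'],s['orientation'],s['force'])
o,h=marks(f)
for x in o: print(x)
print(cv2.minAreaRect((plane(f,h[:,0],.049)[:,:2]*1000).astype(np.float32)))
print(f['img'][162:176,292:308].mean(2).astype(int)); print(f['img'][162:176,292:308,0].astype(int)-f['img'][162:176,292:308,2])
a=cv2.resize(f['img'][150:220,260:330],(560,560),interpolation=0)
save(a,'m4.png')
E
```

```text
8.1667 [ 0.35670659 -0.07635335  0.22641777] [ 3.14085867e+00 -1.17696334e-03  2.87583413e+00] [ 1.36235167  0.18880659 -0.45113621]
(array([305.67, 164.33]), array([ 0.5849, -0.1904,  0.049 ]), np.int32(6))
(array([299.79, 169.29]), array([ 0.5704, -0.1732,  0.049 ]), np.int32(14))
(array([274.12, 169.88]), array([ 0.5687, -0.0997,  0.049 ]), np.int32(8))
(array([283.13, 181.53]), array([ 0.5349, -0.1251,  0.049 ]), np.int32(15))
(array([314.25, 207.25]), array([ 0.4611, -0.2124,  0.049 ]), np.int32(8))
((514.9249267578125, -154.567626953125), (143.39974975585938, 110.43736267089844), 10.513477325439453)
[[145 176 146  95 118 194 226 201 201 224 220 200 204 188 172 169]
 [227 226 178 128 112 115 162 169 202 180 150 162 165 178 175 166]
 [203 205 201 186 149 111 109 130 193 189 159 162 172 206 208 182]
 [173 175 177 176 146 110 107 121 180 197 175 162 153 175 194 178]
 [174 174 177 177 172 141 108 124 145 140 152 162 160 166 169 167]
 [174 173 173 177 174 143  99 104 114 110 136 155 161 164 167 168]
 [172 173 174 175 175 137  82  77  71  92 144 163 159 161 168 170]
 [172 172 172 175 
[... 690 characters left out ...]
  11  65 109  96  26  28  82]
 [115 116 115 114 115  99  72  80  33   0  66 107 108 105 107 108]
 [115 116 115 114 116  97  56  50  25   2  53  97 108 107 109 110]
 [116 116 115 115 116  91  28  12  13  26  83 109 109 110 111 110]
 [115 113 118 115 117  92  35  11  10   3  72 108 109 109 111 110]
 [117 115 117 116 115 114  79  14   7   3  73 111 108 110 109 112]
 [117 115 113 117 117 113  88  42  50  71 100 108 107 105 110 112]
 [114 115 113 114 116 112  97  79  74  93 108 109 108 107 107 109]
 [113 113 114 113 118 116 102  75  74  95 108 108 106 108 109 115]
 [116 114 114 115 116 114  99  78  74  94 109 113 107 108 110 110]
 [114 114 113 113 115 115 117 100  76  93 109 109 107 110 109 109]]
```

View pics/m4.png

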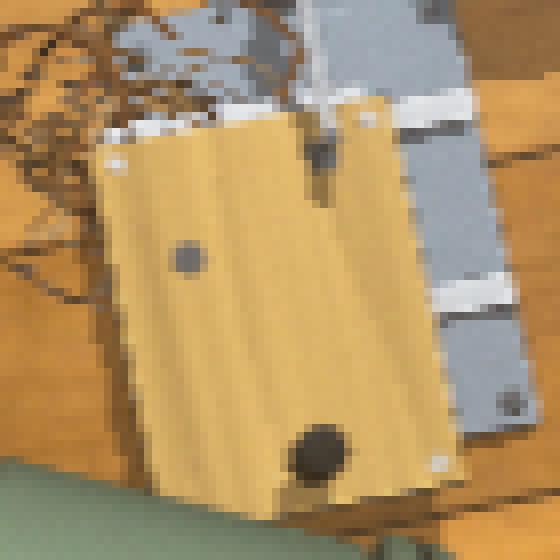

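The unobstructed top view (8x, offset (260,150)) shows the square mark centred at px (299.85,169.1), right below the pointer tip at about (300.5,168.6). That is about 1 mm off, so I'm leaving the board. Next is the punch socket geometry, from its foot screws.

```bash
python3 - <<'E'
from h import *
f=grab('top');z=np.load('f.npz');C,G=z['C'],z['G']
P=plane(f,[[197.1,159.5],[210.6,157.5],[202.8,191.2],[216.2,188.6]],.0125)[:,:2]
print(P.round(4).tolist()); ex=(P[0]-P[2])+(P[1]-P[3]); ey=(P[0]-P[1])+(P[2]-P[3])
y1=np.arctan2(ex[1],ex[0]); y2=np.arctan2(-ey[0],ey[1]); print('yaws',np.degrees([y1,y2]))
O=P.mean(0); 
for y in(y1,y2,(y1+y2)/2):
    d=np.r_[np.cos(y),np.sin(y)]; print('O',O.round(4),'mouth',(O-.018*d).round(4),'cap end',(O-.058*d).round(4))
# cap: brass pixels in each first frame
for im,X,q in((z['fi'],C,f),(z['gi'],G,grab('side'))):
    hs=cv2.cvtColor(im,cv2.COLOR_RGB2HSV).astype(int)
    M=(X[...,2]>.125)&(X[...,2]<.18)&(abs(X[...,1]-.09)<.04)&(abs(X[...,0]-.52)<.05)&(hs[...,1]>120)
    v,u=np.nonzero(M); print('cap centre',M.sum(),np.c_[u,v].mean(0),'@z.1445',plane(q,np.c_[u,v].mean(0),.1445).round(4))
    # slices along z of punch, cloud x,y
    Q=(abs(X[...,1]-.09)<.03)&(abs(X[...,0]-.53)<.06)
    for a in(.095,.105,.115,.125,.135,.145):
        m=Q&(abs(X[...,2]-a)<.005); 
        if m.sum()>2: print(a,m.sum(),X[m].mean(0).round(4))
E
```

```text
[[0.6076, 0.1257], [0.6136, 0.0858], [0.5129, 0.1073], [0.5205, 0.0682]]
yaws [10.84694514  9.77136074]
O [0.5637 0.0968] mouth [0.546  0.0934] cap end [0.5067 0.0859]
O [0.5637 0.0968] mouth [0.5459 0.0937] cap end [0.5065 0.0869]
O [0.5637 0.0968] mouth [0.5459 0.0936] cap end [0.5066 0.0864]
cap centre 45 [205.55555556 182.42222222] @z.1445 [[0.5159 0.0854 0.1445]]
0.095 74 [0.5622 0.0958 0.0936]
0.105 5 [0.5438 0.092  0.1055]
0.115 7 [0.5379 0.0884 0.1151]
0.125 9 [0.5331 0.0877 0.125 ]
0.135 6 [0.5271 0.0875 0.1357]
0.145 11 [0.5159 0.0851 0.1472]
cap centre 62 [238.59677419 180.09677419] @z.1445 [[0.5169 0.0846 0.1445]]
0.095 80 [0.559  0.0987 0.0937]
0.105 25 [0.5399 0.0969 0.1048]
0.115 25 [0.5352 0.0951 0.1148]
0.125 27 [0.5289 0.0941 0.1246]
0.135 26 [0.5227 0.0942 0.1349]
0.145 32 [0.5177 0.0932 0.1448]
```

The socket prediction and the side-view slices agree: tilt about 30°, yaw about 10.3°, and the axis at z=.122 passes (.5275,.0885). I'll move to a pre-grasp on that axis with the tool aligned to it.

>>> apply_moves:
  slide:
    - [-0.042,0.101,0]
    - [-0.042,0.101,0]
    - [-0.042,0.101,0]
    - [-0.042,0.101,0]
    - [-0.042,0.101,0]
    - [-0.042,0.101,0]
    - [0,0,0]
    - [0,0,0]
  rot:
    - [0,0,0]
    - [0,0,0]
    - [0,0,0]
    - [0,0,0]
    - [0,0,0]
    - [0,0,0]
    - [0,0,-0.056]
    - [0,0,-0.056]
  jaw: [1,1,1,1,1,1,1,1]

```text
time: 8.93
tool_pos: [0.4824, 0.0779, 0.2254]
orientation: [-3.141, -0.001, 3.105]
force: [0.3, -0.1, -0.0]
grip_width: 0.999
gripper_force: 0.0
```

>>> apply_moves:
  slide:
    - [0,0,0]
    - [0,0,0]
    - [0,0,0]
    - [0,0,0]
    - [0,0,0]
    - [0,0,0]
    - [0,0,0]
    - [0,0,0]
  rot:
    - [0,0,-0.056]
    - [0,0,-0.056]
    - [0,-0.0524,0]
    - [0,-0.0524,0]
    - [0,-0.0524,0]
    - [0,-0.0524,0]
    - [0,-0.0524,0]
    - [0,0,0]
  jaw: [1,1,1,1,1,1,1,1]

```text
time: 9.6
tool_pos: [0.4747, 0.0756, 0.222]
orientation: [3.141, 0.516, -2.963]
force: [-1.6, 1.1, -0.6]
grip_width: 1.001
gripper_force: 0.0
```

```bash
cat > d.py <<'E'
from h import *
f=grab('top');s,R=st();M=R.as_matrix();p=np.array(s['tool_pos']);print(s['time'],p,s['orientation'],'\n',M.round(3),s['joints'])
ax=np.array([.492,.0895,-.866]); y=np.array([-.179,.984,0]); T=np.c_[np.cross(y,ax),y,ax]
print('rot units',(R.inv()*Rn.from_matrix(T)).as_rotvec()/2)
W=np.array([.5275,.0885,.122])+.019*ax
print('pre .12 d units',M.T@(W-.12*ax-p)/.3,' grasp',M.T@(W-p)/.3)
E
python3 d.py
```

```text
9.65 [0.47781527 0.07605517 0.22441235] [ 3.14140806  0.51813514 -2.9626762 ] 
 [[-0.855 -0.178  0.487]
 [-0.155  0.984  0.088]
 [-0.495  0.    -0.869]] [ 0.10996966 -0.07664579  2.11586062  0.06205293  0.58616404 -1.68243177]
rot units [-0.00016312 -0.00277028 -0.00044542]
pre .12 d units [0.02294028 0.01116603 0.04427257]  grasp [0.02072409 0.01129752 0.44427246]
```

>>> apply_moves:
  slide:
    - [0.021,0.011,0]
    - [0,0,0.08]
    - [0,0,0.08]
    - [0,0,0.08]
    - [0,0,0.08]
    - [0,0,0.08]
    - [0,0,0.044]
    - [0,0,0]
  rot:
    - [0,-0.0028,0]
    - [0,0,0]
    - [0,0,0]
    - [0,0,0]
    - [0,0,0]
    - [0,0,0]
    - [0,0,0]
    - [0,0,0]
  jaw: [1,1,1,1,1,1,1,1]

```text
time: 10.32
tool_pos: [0.5426, 0.0919, 0.1059]
orientation: [3.141, 0.525, -2.961]
force: [-0.2, -0.8, 0.4]
grip_width: 0.998
gripper_force: 0.0
```

```bash
python3 d.py; python3 - <<'E'
from h import *
s,R=st(); print(s['force'])
f=grab('top');g=grab('side')
a=cv2.resize(f['img'][145:205,175:235],(400,400),interpolation=2); b=cv2.resize(g['img'][150:230,195:275],(400,400),interpolation=2)
save(np.hstack([a,b]),'p.png')
E
```

```text
10.3667 [0.54233587 0.09186423 0.10729616] [ 3.14121088  0.52696815 -2.96134219] 
 [[-0.85  -0.179  0.495]
 [-0.155  0.984  0.091]
 [-0.503  0.    -0.864]] [ 0.13150536  0.18892538  2.19622477  0.10876073  0.2313259  -1.7188229 ]
rot units [0.000268   0.00164616 0.00013335]
pre .12 d units [ 0.01803136 -0.00196049 -0.40451297]  grasp [ 0.01934834 -0.00217472 -0.00450915]
[ 0.10560556 -0.16337812 -0.13437064]
```

View pics/p.png

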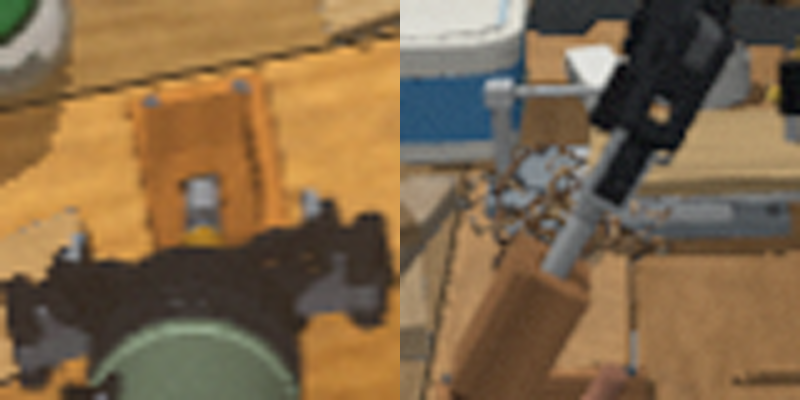

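The side view shows the finger lying along the punch, slightly above its axis. The top view shows the fingers straddling it. I'll shift 4.5 mm along tool x and grip.

>>> apply_moves:
  slide:
    - [0.015,-0.002,0]
    - [0,0,0]
    - [0,0,0]
    - [0,0,0]
    - [0,0,0]
    - [0,0,0]
    - [0,0,0]
    - [0,0,0]
  rot:
    - [0,0,0]
    - [0,0,0]
    - [0,0,0]
    - [0,0,0]
    - [0,0,0]
    - [0,0,0]
    - [0,0,0]
    - [0,0,0]
  jaw: [1,1,-1,-1,-1,-1,-1,-1]

```text
time: 11.13
tool_pos: [0.5368, 0.0901, 0.1064]
orientation: [3.141, 0.53, -2.961]
force: [-0.7, 0.6, 1.6]
grip_width: 0.177
gripper_force: 58.4
```

>>> apply_moves:
  slide:
    - [0,0,0]
    - [0,0,-0.02]
    - [0,0,-0.03]
    - [0,0,-0.03]
    - [0,0,-0.03]
    - [0,0,-0.03]
    - [0,0,-0.03]
    - [0,0,0]
  rot:
    - [0,0,0]
    - [0,0,0]
    - [0,0,0]
    - [0,0,0]
    - [0,0,0]
    - [0,0,0]
    - [0,0,0]
    - [0,0,0]
  jaw: [-1,-1,-1,-1,-1,-1,-1,-1]

```text
time: 11.8
tool_pos: [0.511, 0.0855, 0.1522]
orientation: [-3.142, 0.532, -2.961]
force: [-0.5, 0.2, -1.2]
grip_width: 0.179
gripper_force: 58.4
```

>>> apply_moves:
  slide:
    - [0,0,-0.035]
    - [0,0,-0.035]
    - [0,0,-0.035]
    - [0,0,-0.035]
    - [0,0,-0.035]
    - [0,0,-0.035]
    - [0,0,0]
    - [0,0,0]
  rot:
    - [0,0,0]
    - [0,0,0]
    - [0,0,0]
    - [0,0,0]
    - [0,0,0]
    - [0,0,0]
    - [0,0,0]
    - [0,0,0]
  jaw: [-1,-1,-1,-1,-1,-1,-1,-1]

```text
time: 12.47
tool_pos: [0.4799, 0.0798, 0.2048]
orientation: [3.142, 0.53, -2.961]
force: [0.1, 1.0, -1.3]
grip_width: 0.18
gripper_force: 58.4
```

```bash
cat > pk.py <<'E'
from h import *
g=grab('side');f=grab('top');s,R=st();M=R.as_matrix();p=np.array(s['tool_pos']);print(s['time'],p,s['orientation'],s['force'],s['grip_width'])
for q in(g,f):
    X=cloud(q); L=(X-p)@M  # tool coords
    B=(L[...,2]>.006)&(L[...,2]<.13)&(abs(L[...,0])<.04)&(abs(L[...,1])<.04)&(X[...,2]>.10)
    for a in np.arange(.01,.13,.01):
        m=B&(abs(L[...,2]-a)<.005)
        if m.sum(): print(round(a,3),m.sum(),L[m].mean(0).round(4),q['img'][m].mean(0).round())
E
python3 pk.py
```

```text
12.5667 [0.47971157 0.07975977 0.20386232] [ 3.14138014  0.52832947 -2.96150244] [-0.23183732 -0.79219667 -1.23736811] 0.18067683133961585
0.01 21 [-0.0033  0.0053  0.0102] [114. 114. 113.]
0.02 25 [-0.0039  0.005   0.0198] [113. 114. 114.]
0.03 24 [-0.0032  0.005   0.0302] [114. 113. 111.]
0.04 23 [-0.0033  0.0055  0.04  ] [113. 113. 113.]
0.05 23 [-0.0037  0.005   0.05  ] [117. 117. 114.]
0.06 24 [-0.003   0.0051  0.0601] [111. 111. 109.]
0.07 22 [-0.0034  0.005   0.0702] [118. 115. 111.]
0.08 15 [-0.0032  0.0043  0.0797] [115. 114. 109.]
0.09 6 [-0.0025  0.0015  0.0895] [104. 100.  93.]
0.01 6 [-0.0062  0.0003  0.0103] [141. 136. 135.]
0.02 8 [-0.0059 -0.0018  0.0207] [141. 135. 134.]
0.03 5 [-0.0064 -0.0003  0.0308] [144. 141. 141.]
0.04 8 [-0.0057 -0.0009  0.0407] [140. 133. 130.]
0.05 4 [-0.0056 -0.0011  0.0491] [136. 129. 126.]
0.06 7 [-0.0055  0.0008  0.0584] [137. 131. 128.]
0.07 7 [-0.0058 -0.0015  0.0683] [140. 127. 119.]
0.08 1 [-0.0068 -0.0005  0.0751] [160. 153. 146.]
```

The punch is held along the tool axis with its point 95 mm ahead of the TCP, and it is clear of the bore. I'll lift it, turn it upright and carry it over the board.

>>> apply_moves:
  slide:
    - [-0.05,0,-0.086]
    - [-0.05,0,-0.086]
    - [-0.05,0,-0.086]
    - [0,0,0]
    - [0,0,0]
    - [0,0,0]
    - [0,0,0]
    - [0,0,0]
  rot:
    - [0,0,0]
    - [0,0,0]
    - [0,0,0]
    - [0,0.053,0]
    - [0,0.053,0]
    - [0,0.053,0]
    - [0,0.053,0]
    - [0,0.053,0]
  jaw: [-1,-1,-1,-1,-1,-1,-1,-1]

```text
time: 13.23
tool_pos: [0.4804, 0.0799, 0.2942]
orientation: [3.142, -0.004, -2.961]
force: [0.2, 0.9, -2.3]
grip_width: 0.178
gripper_force: 58.4
```

>>> apply_moves:
  slide:
    - [0.0034,-0.088,0]
    - [0.0034,-0.088,0]
    - [0.0034,-0.088,0]
    - [0.0034,-0.088,0]
    - [0.0034,-0.088,0]
    - [0.0034,-0.088,0]
    - [0.0034,-0.088,0]
    - [0.0034,-0.088,0]
  rot:
    - [0,0,0]
    - [0,0,0]
    - [0,0,0]
    - [0,0,0]
    - [0,0,0]
    - [0,0,0]
    - [0,0,0]
    - [0,0,0]
  jaw: [-1,-1,-1,-1,-1,-1,-1,-1]

```text
time: 13.9
tool_pos: [0.5101, -0.1309, 0.2929]
orientation: [3.141, -0.001, -2.961]
force: [-0.8, 0.3, -2.1]
grip_width: 0.178
gripper_force: 58.6
```

>>> apply_moves:
  slide:
    - [0,0,0.04]
    - [0,0,0.04]
    - [0,0,0]
    - [0,0,0]
    - [0,0,0]
    - [0,0,0]
  rot:
    - [0,0,0]
    - [0,0,0]
    - [0,0,0]
    - [0,0,0]
    - [0,0,0]
    - [0,0,0]
  jaw: [-1,-1,-1,-1,-1,-1]

```text
time: 14.4
tool_pos: [0.5102, -0.1293, 0.2707]
orientation: [-3.141, 0.001, -2.961]
force: [0.9, -0.1, -0.5]
grip_width: 0.173
gripper_force: 58.7
```

```bash
python3 pk.py; python3 - <<'E'
from h import *
f=grab('top'); s,_=st(); print(s['joint_vel'],s['joints'])
for x in marks(f)[0]: print(x)
X=cloud(f);m=(X[...,2]>.10)&(X[...,2]<.2)&(abs(X[...,0]-.49)<.04)&(abs(X[...,1]-.29)<.04);print('dowel top',m.sum(),np.median(X[m],0),X[m][:,2].max())
E
```

```text
14.5 [ 0.51000708 -0.12928699  0.27076391] [-3.14105074e+00  8.28302939e-04 -2.96076953e+00] [ 0.35060242  0.37123501 -1.60630995] 0.17562798244954478
0.01 16 [-0.0022  0.0053  0.0102] [97. 97. 97.]
0.02 19 [-0.0022  0.0052  0.0199] [92. 93. 93.]
0.03 15 [-0.0026  0.005   0.0297] [88. 89. 89.]
0.04 20 [-0.0028  0.0057  0.0395] [88. 88. 89.]
0.05 16 [-0.0031  0.0052  0.0501] [83. 84. 85.]
0.06 16 [-0.0022  0.0054  0.0599] [88. 90. 91.]
0.07 12 [-0.0019  0.0049  0.0703] [92. 93. 94.]
0.08 11 [-0.0019  0.0033  0.0794] [88. 89. 90.]
0.09 5 [-0.0022  0.0006  0.0887] [97. 93. 88.]
0.01 4 [0.0054 0.0028 0.0122] [80. 76. 70.]
0.02 2 [0.0056 0.0043 0.0232] [84. 83. 78.]
0.03 3 [0.005  0.004  0.0312] [83. 80. 76.]
0.04 4 [0.0046 0.004  0.0393] [91. 86. 77.]
0.05 4 [0.0051 0.0044 0.0502] [82. 78. 75.]
0.06 4 [0.0021 0.0067 0.0613] [129. 112.  85.]
0.07 4 [0.0043 0.0046 0.0691] [119. 105.  84.]
[-6.81405890e-05  1.76777286e-04  1.88511553e-03 -1.62240864e-03
 -7.58252647e-04 -1.06568972e-03] [-2.70183641e-01  2.08153216e-01  1.56575721e+00 -1.40157111e-04
  1.36677412e+00 -2.02165600e+00]
(array([283. , 181.5]), array([ 0.535 , -0.1247,  0.049 ]), np.int32(16))
(array([314.25, 207.25]), array([ 0.4611, -0.2124,  0.049 ]), np.int32(8))
dowel top 44 [0.48948526 0.28815137 0.13080439] 0.14458579923189263
```

The punch is upright, with its point at z of about .175, 12 cm above the board. The arm is still, and the board and dowel have not moved, so I'm handing in.

```bash
python3 -c "
from cell import env
print(env.close_job())"
```

```text
the job is handed in; nothing more can be done
None
```

The job is handed in, with no pass or fail result returned: the round mark was held under the pointer for over a second, the square mark was left about 1 mm off the tip, and the punch is held upright about 12 cm above the board and clear of the pointer, with the dowel still in its socket.

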